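Set the running clearance of a bearing cartridge

ROBOT

A 6-joint arm with a two-finger parallel gripper is mounted at the origin on a cart in front of the work surface, level with it; the furniture and walls round the work are solid. World frame = base frame: x ahead of the robot, y to its left, z up, the work surface at z = 0. Lengths are in m, angles in rad, forces in N, time in s.
With the tool pointing down it reaches from about 0.375 to 0.9 m from the base axis. Payload 3.1 kg.
Tool frame: the origin (TCP) lies between the finger pads; the fingertips stand 22 mm ahead of it and the grasp point (between the pads) lies 3 mm ahead of it; z points along the fingers, y is the line along which they close (so a half turn about z gives the same grasp; the last joint's range is limited). The gripper opens to 87 mm and grips with 3 to 60 N. Pads are 19 mm wide; open, the fingers measure 117 mm over their backs; the gripper's body (75 mm by 190 mm) begins 51 mm behind the grasp point.
Start: joints at [1.026, 0.527, 1.433, -0, 1.181, -0.178], TCP at [0.224, 0.583, 0.218] pointing down, gripper open.
Joint ranges: [-3.08, 3.08], [-0.75, 2.2], [0.22, 2.44], [-1.43, 4.57], [0, 2.65], [-2.85, 2.85]. Speed limits (rad/s): [2.79, 2.79, 3.14, 3.14, 3.14, 3.14].

INTERFACE

Orientations are given as a unit quaternion [x, y, z, w].
In Python, from rig import robot gives the robot as it stands.
- The arm moves only by the tool move_arm, never from a script. Its argument "series" is text: rows parted by semicolons, each of 6 numbers parted by spaces: the shift along the tool's x, y, z in mm, then the turn, a rotation vector about the tool's x, y, z in degrees. In form: dx dy dz ax ay az; .... A call has 1 to 8 rows; each row is the pose to reach, as a shift and turn from the pose commanded when the call began, along the tool's axes at that moment; what a row does not reach only later rows make up. A row lasts 1/12 s, in which the tool goes at most 41.7 mm and 7.16 degrees, less where a joint would pass 70% of its speed; a pose out of reach is approached as far as the arm can. A call with a gripper value outside its range is refused whole. "jaw" is the opening, from 0 (shut) to 1 (fully open), set as the call begins (left out, the last holds). The fingers move at their own pace and stop on an object; "newtons" is the grip in N (left out, the last holds). Time passes only in rows, so rows that repeat a pose let the fingers close. It gives the time, the measured TCP pose, the force, the opening and the grip force at its end, in the units of the state.
- robot.get_obs(): the state, without advancing time (a new reading comes with each control period).
- robot.camera(name): name is "side" or "top"; returns a dict with "img" (384x512x3 uint8, red, green, blue), "mtx" (3x3 intrinsics, pixels), "world_to_cam" (4x4, takes a point from world to camera coordinates). Camera axes: x right, y down, z forward; pixel columns grow to the right and rows downward; lengths in m; the calibration is good to about 2 mm. A picture is of the moment at which its call begins. There is no depth.
- robot.hand_in(): hands the job in; it is judged then, once.
Trained networks look in a picture, given as the dict that the camera call returned (one of the last four; its "shot" number tells which), for a name from the list of things; names that differ only in an ending like _2 or _b are one class to them, and where a whole thing is asked for, a point or a joint stands for the part that bears it (a point fixed in the world has none). Each returns a list of dicts, best first, with "p" (0 to 1); they miss things now and then, are a little off and sometimes report something else, mostly with a low value. They report only what shows in the picture. A call takes as long as a camera call. They do not tell look-alikes from the thing itself.
- robot.search_frame(picture, thing): "xyz" ([x, y, z] in m, in world coordinates, good to about 4 mm: the middle of the surface that is visible of it).
- robot.tip_of(picture, thing): "xyz" ([x, y, z] in m, in world coordinates, good to about 4 mm: a listed point, or the origin of a listed thing).
The state is a dict: "time": time; "q": joint angles; "joint_velocities": joint speeds; "joint_torque": joint torques, N m; "position": TCP position; "tool_rot": TCP orientation; "ft_force": force on the tool from outside, world axes, zero at the start; "moment": the same for the moment, N m; "grip_width": finger opening in m; "grip_force": force on a finger pad.
Only numpy, scipy, OpenCV 4.12 (cv2) and the standard library are available. Lean on these libraries where they do the work, as an engineer would, in place of code of your own. Each camera call takes 0.05 s, during which the arm holds its last target. There are 200 camera calls.

TASK

Set the running clearance of the spindle bearing: stand the cartridge in the green holding block with its key facing, and right down in, the red-lined slot (lower it, do not drop it), so that it cannot turn. Then screw the knurled brass ring down (clockwise) until it bottoms out, back it off a quarter turn, and finish while still gripping the ring there, ready for its lock screw to be nipped up. Do not disturb the other things on the bench.

Things in the scene. Friction and masses are not known exactly. Their poses are not given: they have to be found in the camera images.
- cartridge: Loose bearing cartridge, about 0.6 kg, standing upright. Origin: centre of its underside, z up its axis, key on its -x side. From below: steel spigot 40 mm in diameter (z 0 to 20 mm, tapering to 33 at the foot), aluminium housing 58 mm in diameter (z 20 to 56), brass ring, spindle nose 18 mm in diameter (top at 96). A red stripe on the housing's side and top marks the key's side. All but the ring is one part.
- key (a point): Point in the cartridge's key, 30 mm from the axis (to the cartridge's -x), 10 mm above its underside. The key stands on the spigot's side from 1 to 19 mm height, reaches 35 mm from the axis and is 9 mm wide (6 mm at its lower end).
- shoulder (a point): Centre of the housing's underside (20 mm above the cartridge's underside), which comes to rest on the holding block's top.
- knurled_ring: The knurled brass ring (adjuster) on the cartridge's thread: 44 mm in diameter, 27 mm high, with four dark pin-spanner holes a quarter turn apart and one white line on its top, and a small lock screw in its side. It stays on its thread. For where it is, use ring_middle.
- ring_middle (a point): Centre of the knurled ring, on the axis at half its height: 71.5 mm above the cartridge's underside when bottomed, 3 mm more for each turn unscrewed. The ring begins 2 mm above the housing's top when bottomed.
- adjuster (a joint): How far the knurled ring is unscrewed, rad: 0 = bottomed out (a hard stop), growing as the ring turns anticlockwise seen from above; right-hand thread, 3 mm a turn. It starts about 2.6 to 4.2 rad unscrewed, turns against about 0.07 N m of friction and stays where it is left.
- holding_block: Dark green holding block, bolted down: 110 (x) by 100 (y) by 40 mm high, with low ears to 144 mm in y. Origin: centre of its underside, z up. A vertical bore 43 mm wide and 24 mm deep in its centre; from it a slot 13 mm wide and 24 mm deep runs out through its -x side, with red lines along both edges.
- bore_mouth (a point): Centre of the bore at the block's top face, 40 mm above the bench.
- slot (a point): Point in the middle of the block's slot, 30 mm from the bore's axis (to the block's -x), 10 mm below the block's top: where the point key comes when the cartridge is home.
- driver_red: Red screwdriver, a bystander.
- driver_orange: Orange screwdriver, a bystander.
- spanner_10: Small spanner, a bystander.
- toolmaker_clamp: Small steel clamp, a bystander.
- pen_1: Marker pen, a bystander.
Not all that is in view belongs to the job. What is shaped like the holding_block but brown is not meant. There is more than one size of the cartridge; the one meant has the size given above.

How it is judged:
On the way, in this order (a step that is already met when the one before it is completed fails the run):
1. the cartridge stands home in the block, its key in the slot (z of shoulder in the frame of bore_mouth between -0.003 and 0.003 m and horizontal distance between shoulder and bore_mouth below 0.004 m and distance between key and slot below 0.006 m and angle between cartridge's own z axis and vertical below 0.0524 rad), for 0.2 s.
2. with the cartridge home, the knurled ring is screwed down until it bottoms out (all of step 1 and value of joint adjuster below 0.08 rad), for 0.1 s.
At the end, for the whole second after the job is handed in: Cartridge home and at rest (shoulder within 3 mm of the block's top and 4 mm of the bore's axis, key within 6 mm of its place, upright within 3 degrees); ring bottomed, then a quarter turn (within 20 degrees) off its stop; fingers still gripping it (1.5 N or more) (all of step 1 and value of joint adjuster between 1.22 and 1.92 rad and contact force between the fingers and knurled_ring above 1.5 N and linear speed of cartridge below 0.02 m/s); the arm keeps its last pose, push and grip.
It fails at once if the cartridge is dropped or knocked over (angle between cartridge's own z axis and vertical above 0.7 rad or (linear speed of cartridge above 0.5 m/s and contact force between the fingers and cartridge below 0.3 N)).
It fails at once if another thing on the bench is disturbed (moved more than 20 mm) (distance of any of driver_red, driver_orange, spanner_10, toolmaker_clamp, pen_1 from where it was at the start of the episode above 0.02 m).
It also fails if it takes over 64 s, if anything falls off the work surface, if the arm or the gripper's body presses on something with over 40 N, if the wrist force passes 120 N, or if a joint passes its speed limit or range.

## Working session

There is one attempt and no reset: what is moved stays moved. The work goes in short steps, Python scripts to look and compute and a tool call to move; the robot and the scene stay as the last step left them, time stands still between calls to the robot, and variables do not carry over. Pictures are saved under pics/ and viewed, at most 10 in all, crops included, and the job is handed in when it is done.

Besides the shell and the picture viewer there is one more tool, called after ">>>" by a JSON object that holds its "name" and its "arguments", one argument or row to a line. move_arm: Moves the arm, as the interface text tells. Its arguments: {"type":"object","properties":{"series":{"type":"string"},"jaw":{"type":"number"},"newtons":{"type":"number"}},"required":["series"]}

```bash
mkdir -p pics; ls; python3 - <<'E'
from rig import robot
import cv2,numpy as np
for n in("top","side"):
    c=robot.camera(n); cv2.imwrite(f"pics/{n}0.png",c["img"][...,::-1])
    print(n,np.round(np.linalg.inv(c["world_to_cam"])[:3,3],3))
    for t in("cartridge","key","ring_middle","holding_block","bore_mouth","slot","shoulder"):
        print(t,[(round(d["p"],2),np.round(d["xyz"],3).tolist()) for d in robot.tip_of(c,t)][:4])
o=robot.get_obs();print(o["position"],o["tool_rot"],o["time"],o["grip_width"])
E
```

```text
pics
top [-0.575  0.208  1.483]
cartridge [(0.65, [0.506, -0.196, 0.001]), (0.45, [0.529, -0.29, -0.0])]
key [(0.86, [0.473, -0.193, 0.007]), (0.66, [0.506, -0.272, 0.007])]
ring_middle [(0.65, [0.526, -0.29, 0.058]), (0.44, [0.504, -0.196, 0.075]), (0.44, [0.468, 0.09, 0.028])]
holding_block [(0.97, [0.5, 0.098, -0.0])]
bore_mouth [(0.95, [0.496, 0.099, 0.039])]
slot [(0.65, [0.469, 0.093, 0.028])]
shoulder [(0.73, [0.506, -0.196, 0.023]), (0.45, [0.526, -0.29, 0.014])]
side [ 0.072 -0.592  0.776]
cartridge [(0.87, [0.499, -0.195, -0.002]), (0.65, [0.524, -0.291, 0.0]), (0.27, [0.516, 0.333, 0.0])]
key [(0.92, [0.504, -0.272, 0.009]), (0.66, [0.387, 0.306, 0.003]), (0.61, [0.473, -0.195, 0.012])]
ring_middle [(0.56, [0.503, -0.201, 0.072]), (0.46, [0.527, -0.289, 0.052])]
holding_block [(0.72, [0.479, 0.62, 0.001]), (0.58, [0.517, 0.338, 0.001]), (0.57, [0.502, 0.103, 0.0]), (0.28, [0.665, 0.009, 0.001])]
bore_mouth [(0.9, [0.482, 0.616, 0.04]), (0.62, [0.501, 0.101, 0.041]), (0.34, [0.503, 0.1, -0.001])]
slot [(0.84, [0.473, 0.096, 0.028]), (0.68, [0.5, -0.199, 0.072]), (0.66, [0.45, 0.618, 0.029])]
shoulder [(0.9, [0.504, -0.194, 0.018]), (0.74, [0.525, -0.288, 0.019])]
[0.22410933 0.5833975  0.21807982] [1.82382956e-01 9.83227571e-01 1.93423530e-05 1.19843624e-05] 0.8 0.08696183976819233
```

View pics/top0.png

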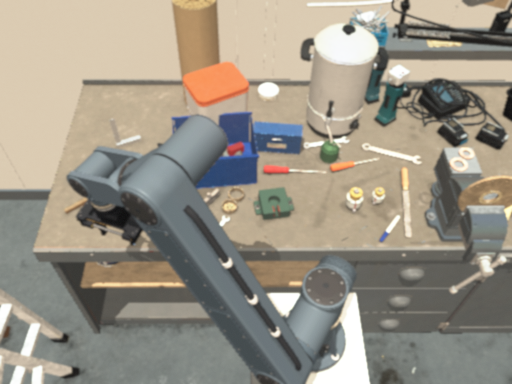

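View pics/side0.png

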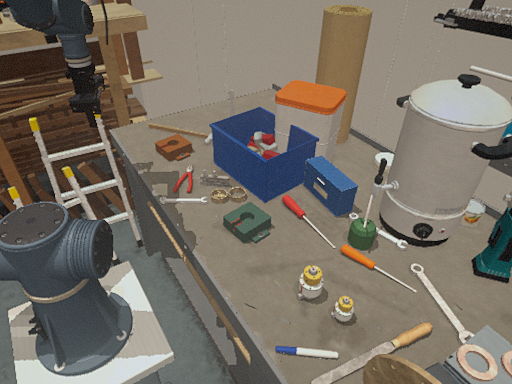

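The large cartridge is at about (355,199) in the top view and (312,282) in the side view, with the small look-alike to its right. The green block is at (273,203) in the top view and (247,222) in the side view. The brown decoy sits further left. I'll take a closer crop of each to get the yaw.

```bash
cat > h.py <<'E'
import cv2,numpy as np
from rig import robot
def proj(c,P):
    P=np.atleast_2d(P); r=c["world_to_cam"]; q=P@r[:3,:3].T+r[:3,3]; u=q@c["mtx"].T
    return u[:,:2]/u[:,2:]
def crop(c,P,h=32,s=10):
    u,v=np.round(proj(c,P)[0]).astype(int); x0,y0=u-h,v-int(h*.75)
    return cv2.resize(c["img"][y0:y0+int(h*1.5),x0:x0+2*h,::-1],(400,300),interpolation=cv2.INTER_CUBIC),(x0,y0,400/(2*h))
def draw(im,o,c,P,col,closed=True):
    p=(proj(c,P)-[o[0],o[1]]+.5)*o[2]
    cv2.polylines(im,[np.int32(p)],closed,col,1,cv2.LINE_AA)
def place(x,y,a,P): 
    R=np.array([[np.cos(a),-np.sin(a)],[np.sin(a),np.cos(a)]]); P=np.array(P,float); P[:,:2]=P[:,:2]@R.T+[x,y]; return P
E
python3 - <<'E'
from h import *
T=np.linspace(0,2*np.pi,40)
circ=lambda r,z:[[r*np.cos(t),r*np.sin(t),z] for t in T]
rows=[]
for n in("top","side"):
    c=robot.camera(n)
    a,o=crop(c,[.504,-.196,.04]); 
    draw(a,o,c,place(.504,-.196,0,circ(.029,.02)),(255,0,0));draw(a,o,c,place(.504,-.196,0,circ(.029,.056)),(255,255,0))
    draw(a,o,c,place(.504,-.196,0,circ(.009,.096)),(255,0,255))
    b,o=crop(c,[.5,.1,.03]); ya=.17
    draw(b,o,c,place(.5,.1,ya,[[-.055,-.05,.04],[.055,-.05,.04],[.055,.05,.04],[-.055,.05,.04]]),(255,255,0))
    draw(b,o,c,place(.5,.1,ya,circ(.0215,.04)),(255,0,255))
    draw(b,o,c,place(.5,.1,ya,[[0,0,.04],[-.055,0,.04]]),(0,255,255))
    rows.append(np.hstack([a,b]))
    for t in("key","shoulder","slot","bore_mouth","ring_middle"):
        print(n,t,[(round(d["p"],2),np.round(d["xyz"],3).tolist()) for d in robot.tip_of(c,t)][:3])
cv2.imwrite("pics/c1.png",np.vstack(rows))
E
```

```text
top key [(0.67, [0.473, -0.193, 0.01]), (0.67, [0.507, -0.274, 0.009])]
top shoulder [(0.86, [0.504, -0.196, 0.019]), (0.54, [0.394, -0.313, -0.001]), (0.46, [0.524, -0.289, 0.014])]
top slot [(0.83, [0.47, 0.089, 0.031]), (0.24, [0.503, -0.196, 0.021])]
top bore_mouth [(0.26, [0.5, -0.195, 0.076])]
top ring_middle [(0.53, [0.503, -0.196, 0.073]), (0.41, [0.524, -0.289, 0.056])]
side key [(0.82, [0.506, -0.276, 0.008]), (0.61, [0.471, -0.196, 0.009])]
side shoulder [(0.67, [0.505, -0.197, 0.015]), (0.6, [0.526, -0.29, 0.021]), (0.43, [0.499, -0.201, 0.072])]
side slot [(0.96, [0.476, 0.095, 0.031]), (0.86, [0.448, 0.617, 0.032])]
side bore_mouth [(0.76, [0.482, 0.619, 0.039]), (0.6, [0.496, 0.1, 0.04])]
side ring_middle [(0.78, [0.503, -0.198, 0.071]), (0.62, [0.524, -0.289, 0.055])]
```

View pics/c1.png

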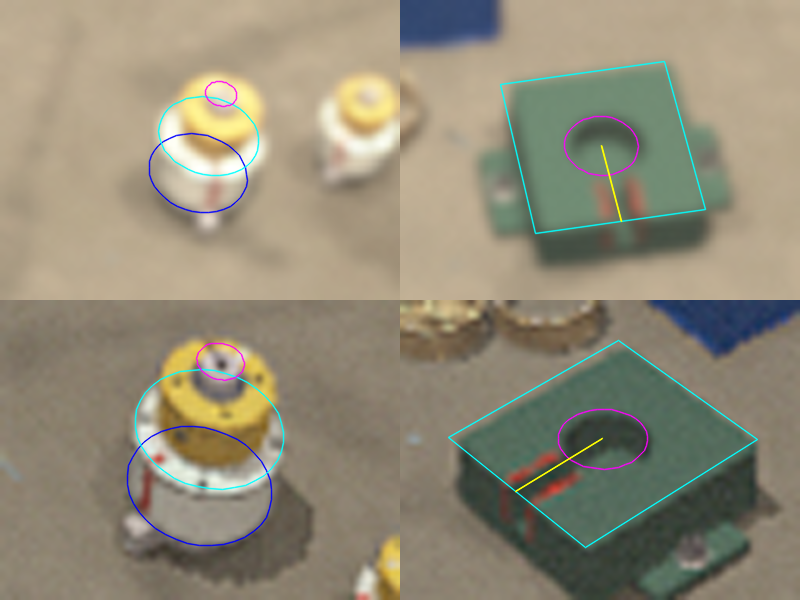

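The overlay agrees to within a few mm. I'll refine it with an edge fit for the pose and red pixels for the angles.

```bash
cat >> h.py <<'E'
from scipy.optimize import minimize
from scipy.ndimage import map_coordinates as mc
def redmap(c):
    f=c["img"].astype(float); return cv2.GaussianBlur(np.clip(f[...,0]-np.maximum(f[...,1],f[...,2])-15,0,60),(0,0),.8)
def grad(c,s=.8):
    g=cv2.GaussianBlur(c["img"].astype(np.float32).mean(2),(0,0),s); return np.hypot(cv2.Sobel(g,5,1,0),cv2.Sobel(g,5,0,1))
def samp(m,c,P):
    p=proj(c,P); return mc(m,[p[:,1],p[:,0]],order=1).mean()
def unproj(c,uv,z):
    r=c["world_to_cam"];d=(np.linalg.inv(c["mtx"])@np.c_[uv,np.ones(len(uv))].T).T@r[:3,:3];o=-r[:3,:3].T@r[:3,3]
    return o+d*((z-o[2])/d[:,2])[:,None]
L=np.linspace(0,1,40)[:,None]
seg=lambda a,b:np.array(a)*(1-L)+np.array(b)*L
E
python3 - <<'E'
from h import *
cs=[robot.camera(n) for n in("top","side")]
G=[grad(c) for c in cs];R=[redmap(c) for c in cs]
A,B,C,D=[-.055,-.05,.04],[.055,-.05,.04],[.055,.05,.04],[-.055,.05,.04]
out=np.vstack([seg(A,B),seg(B,C),seg(C,D),seg(D,A)])
T=np.linspace(0,2*np.pi,60,endpoint=False);bore=np.c_[.0215*np.cos(T),.0215*np.sin(T),T*0+.04]
for k in([0],[1],[0,1]):
    def f(p): return -sum(samp(G[i],cs[i],place(*p,out)) for i in k)
    r=min((minimize(f,[.5+dx,.1+dy,a],method="Nelder-Mead",options=dict(initial_simplex=np.array([.5+dx,.1+dy,a])+[[0,0,0],[.004,0,0],[0,.004,0],[0,0,.06]])) for dx in(-.003,.003) for dy in(-.003,.003) for a in(.1,.17,.25)),key=lambda r:r.fun)
    print("block",k,np.round(r.x,4),np.degrees(r.x[2]),r.fun)
for i in(0,1):
    v,u=np.nonzero(R[i]>8);P=unproj(cs[i],np.c_[u,v].astype(float),.04);w=R[i][v,u]
    m=(abs(P[:,0]-.46)<.03)&(abs(P[:,1]-.093)<.025);P,w=P[m],w[m]
    mu=(P*w[:,None]).sum(0)/w.sum();print("red slot",i,mu,m.sum())
# cartridge
ph=np.linspace(-.6,.6,121)
for i in(0,1):
  s=[]
  for a in ph:
    q=np.pi+a
    P=seg([.504+.0292*np.cos(q),-.197+.0292*np.sin(q),.024],[.504+.0292*np.cos(q),-.197+.0292*np.sin(q),.054]); s.append(samp(R[i],cs[i],P))
  s=np.array(s);s2=np.clip(s-.4*s.max(),0,None);print("stripe",i,s.max(),np.degrees((ph*s2).sum()/s2.sum()))
  sat=cv2.cvtColor(cs[i]["img"],cv2.COLOR_RGB2HSV); m=((sat[...,0]>15)&(sat[...,0]<32)&(sat[...,1]>110))
  u0=proj(cs[i],[.504,-.197,.075])[0]; vv,uu=np.nonzero(m); k=np.hypot(uu-u0[0],vv-u0[1])<14
  print("ring blob vs pred",(uu[k].min()+uu[k].max())/2,(vv[k].min()+vv[k].max())/2,u0,k.sum())
  # silhouette edges left/right at mid housing
E
```

```text
block [0] [0.4996 0.0943 0.1889] 10.823215325118541 -79.87203979492188
block [1] [0.5002 0.0958 0.1511] 8.654569886025532 -98.09149169921875
block [0, 1] [0.4999 0.0955 0.1633] 9.353939204833424 -176.37652587890625
red slot 0 [0.45978206 0.08762023 0.04      ] 22
red slot 1 [0.46185909 0.09058402 0.04      ] 56
stripe 0 13.79635939044095 2.123275144499384
ring blob vs pred 356.0 194.0 [355.1186565  193.08850038] 47
stripe 1 18.969139858050134 -2.0093820340411077
ring blob vs pred 312.0 275.0 [312.09634282 274.27070519] 229
```

>>> {"name": "move_arm", "arguments": {
  "series": "-541 -629 0 0 0 -21; -541 -629 0 0 0 -21; -541 -629 0 0 0 -21; -541 -629 0 0 0 -21; -541 -629 0 0 0 -21; -541 -629 0 0 0 -21; -541 -629 0 0 0 -21; -541 -629 0 0 0 -21",
  "jaw": 1
}}

```text
time: 2.17
position: [0.3365, 0.2687, 0.2184]
tool_rot: [-0.0, 1.0, 0.0, 0.001]
ft_force: [0.8, 0.8, -0.5]
grip_width: 0.087
grip_force: 0.0
```

```bash
cat > go.py <<'E'
import sys,numpy as np
from rig import robot
from scipy.spatial.transform import Rotation as Ro
o=robot.get_obs();R=Ro.from_quat(o["tool_rot"])
print(round(o["time"],2),np.round(o["position"],4),"tilt",np.round(R.as_matrix()[:,2],3),"q6",round(np.degrees(o["q"][5]),1),"F",np.round(o["ft_force"],1),"M",np.round(o["moment"],2),"w",round(o["grip_width"],4),"g",round(o["grip_force"],1))
y=R.as_matrix()[:,1];phi=np.degrees(np.arctan2(y[1],y[0]));print("phi",round(phi,1))
if len(sys.argv)>3:
    x,yy,z,ph=map(float,sys.argv[1:5]);t=Ro.from_matrix(np.c_[[np.sin(np.radians(ph)),-np.cos(np.radians(ph)),0],[np.cos(np.radians(ph)),np.sin(np.radians(ph)),0],[0,0,-1]])
    print("shift",np.round(R.inv().apply(np.array([x,yy,z])-o["position"])*1000,1),"rot",np.round((R.inv()*t).as_rotvec(degrees=True),1))
E
python3 go.py .504 -.198 .218 90
```

```text
2.17 [0.3365 0.2687 0.2184] tilt [ 0.001  0.    -1.   ] q6 -66.3 F [ 0.8  0.8 -0.5] M [ 0.03 -0.05  0.08] w 0.087 g 0.0
phi 90.0Traceback (most recent call last):
  File "go.py", line 8, in <module>
    x,yy,z,ph=map(float,sys.argv[1:5]);t=Ro.from_matrix(np.c_[[np.sin(np.radians(ph)),-np.cos(np.radians(ph)),0],[np.cos(np.radians(ph)),np.sin(np.radians(ph)),0],[0,0,-1]])
                                         ~~~~~~~~~~~~~~^^^^^^^^^^^^^^^^^^^^^^^^^^^^^^^^^^^^^^^^^^^^^^^^^^^^^^^^^^^^^^^^^^^^^^^^^^^^^^^^^^^^^^^^^^^^^^^^^^^^^^^^^^^^^^^^^^^^^^
  File "scipy/spatial/transform/_rotation.pyx", line 1143, in scipy.spatial.transform._rotation.Rotation.from_matrix
ValueError: Non-positive determinant (left-handed or null coordinate frame) in rotation matrix 0: [[ 1.000000e+00  6.123234e-17  0.000000e+00]
 [-6.123234e-17  1.000000e+00  0.000000e+00]
 [ 0.000000e+00  0.000000e+00 -1.000000e+00]].
```

>>> {"name": "move_arm", "arguments": {
  "series": "-167 -467 0 0 0 0; -167 -467 0 0 0 0; -167 -467 0 0 0 0; -167 -467 0 0 0 0; -167 -467 0 0 0 0; -167 -467 0 0 0 0; -167 -467 0 0 0 0; -167 -467 0 0 0 0"
}}

```text
time: 2.83
position: [0.4487, -0.0458, 0.2184]
tool_rot: [0.0, 1.0, -0.0, 0.0]
ft_force: [1.1, -0.1, -0.4]
grip_width: 0.087
grip_force: 0.0
```

```bash
sed -i 's/np.c_\[\[np.sin(np.radians(ph)),-np.cos(np.radians(ph)),0\]/np.c_[[-np.sin(np.radians(ph)),np.cos(np.radians(ph)),0]/' go.py; python3 go.py .504 -.198 .12 90
```

```text
2.83 [ 0.4487 -0.0458  0.2184] tilt [ 0.001 -0.    -1.   ] q6 -110.0 F [ 1.1 -0.1 -0.4] M [ 0.05 -0.03 -0.01] w 0.087 g 0.0
phi 89.9
shift [ -55.4 -152.2   98.4] rot [-0.   0.  -0.1]
```

>>> {"name": "move_arm", "arguments": {
  "series": "-55 -152 40 0 0 0; -55 -152 40 0 0 0; -55 -152 40 0 0 0; -55 -152 40 0 0 0; -55 -152 80 0 0 0; -55 -152 80 0 0 0; -55 -152 80 0 0 0; -55 -152 80 0 0 0"
}}

```text
time: 3.5
position: [0.5032, -0.1951, 0.1388]
tool_rot: [-0.0, 1.0, 0.0, 0.0]
ft_force: [0.6, -0.6, 0.7]
grip_width: 0.0869
grip_force: 0.0
```

```bash
python3 go.py .504 -.198 .054 90; python3 - <<'E'
from h import *
for n in("top","side"):
    c=robot.camera(n);print(n)
    for t in("key","shoulder","ring_middle","cartridge"):
        print(t,[(round(d["p"],2),np.round(d["xyz"],3).tolist()) for d in robot.tip_of(c,t)][:2])
c=robot.camera("side");a,o=crop(c,[.504,-.198,.08],48);c2=robot.camera("top");b,o=crop(c2,[.504,-.198,.08],48)
cv2.imwrite("pics/c2.png",np.hstack([a,b]))
E
```

```text
3.5 [ 0.5032 -0.1951  0.1388] tilt [ 0.  0. -1.] q6 -123.1 F [ 0.6 -0.6  0.7] M [-0.01 -0.02 -0.  ] w 0.0869 g 0.0
phi 90.0
shift [-0.8 -2.9 84.8] rot [0. 0. 0.]
top
key [(0.76, [0.476, -0.193, 0.009]), (0.75, [0.508, -0.275, 0.009])]
shoulder [(0.69, [0.505, -0.2, 0.017]), (0.65, [0.525, -0.29, 0.014])]
ring_middle [(0.58, [0.528, -0.291, 0.057]), (0.52, [0.502, -0.194, 0.075])]
cartridge [(0.61, [0.528, -0.291, 0.001]), (0.56, [0.503, -0.191, 0.004])]
side
key [(0.93, [0.507, -0.275, 0.009]), (0.64, [0.47, -0.196, 0.011])]
shoulder [(0.78, [0.504, -0.197, 0.018]), (0.66, [0.526, -0.289, 0.02])]
ring_middle [(0.52, [0.5, -0.202, 0.071])]
cartridge [(0.94, [0.526, -0.29, -0.004]), (0.61, [0.501, -0.193, 0.002])]
```

View pics/c2.png

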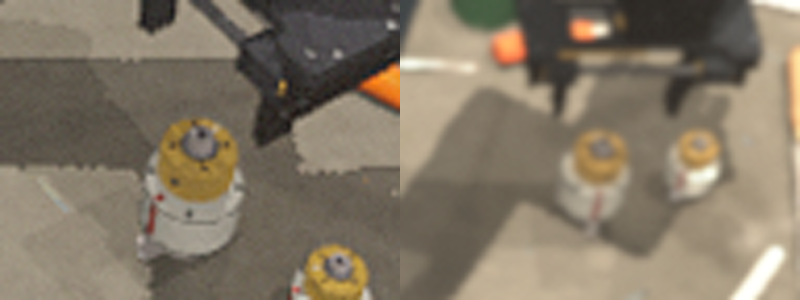

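The view shows both fingers straddling the cartridge once parallax is allowed for. I'll descend onto the housing.

>>> {"name": "move_arm", "arguments": {
  "series": "-1 -2 0 0 0 0; -1 -2 30 0 0 0; -1 -2 60 0 0 0; -1 -2 75 0 0 0; -1 -2 85 0 0 0; -1 -2 85 0 0 0; -1 -2 85 0 0 0"
}}

```text
time: 4.68
position: [0.5044, -0.1978, 0.0529]
tool_rot: [0.0, 1.0, 0.0, -0.0]
ft_force: [0.3, 0.2, 0.8]
grip_width: 0.0869
grip_force: 0.0
```

>>> {"name": "move_arm", "arguments": {
  "series": "0 0 0 0 0 0; 0 0 0 0 0 0; 0 0 0 0 0 0; 0 0 0 0 0 0; 0 0 0 0 0 0; 0 0 0 0 0 0; 0 0 0 0 0 0; 0 0 0 0 0 0",
  "jaw": 0,
  "newtons": 30
}}

```text
time: 5.35
position: [0.5041, -0.1971, 0.0532]
tool_rot: [0.0, 1.0, 0.0, -0.0]
ft_force: [-0.6, 1.0, 2.4]
grip_width: 0.0433
grip_force: 30.0
```

```bash
python3 go.py
```

```text
5.35 [ 0.5041 -0.1971  0.0532] tilt [-0.     0.001 -1.   ] q6 -123.2 F [-0.6  1.   2.4] M [ 0.25 -0.01  0.01] w 0.0433 g 30.0
phi 90.0
```

A width of 43.3 mm isn't the 58 mm housing, so I'll look before lifting.

```bash
python3 - <<'E'
from h import *
c=robot.camera("side");a,o=crop(c,[.504,-.198,.06],32);c2=robot.camera("top");b,o=crop(c2,[.504,-.198,.06],32)
cv2.imwrite("pics/c3.png",np.hstack([a,b]))
for c in (c,c2): print([(round(d["p"],2),np.round(d["xyz"],3).tolist()) for t in("key","shoulder","ring_middle","cartridge") for d in robot.tip_of(c,t)[:2]])
E
```

```text
[(0.79, [0.502, -0.271, 0.01]), (0.96, [0.523, -0.287, 0.02]), (0.85, [0.507, -0.198, 0.018]), (0.74, [0.527, -0.29, 0.054]), (0.6, [0.501, -0.199, 0.07]), (0.83, [0.5, -0.194, -0.002]), (0.78, [0.523, -0.286, -0.004])]
[(0.48, [0.474, -0.195, 0.01]), (0.73, [0.704, -0.235, -0.003]), (0.71, [0.503, -0.197, 0.022]), (0.43, [0.503, -0.196, 0.074]), (0.39, [0.527, -0.291, 0.054]), (0.82, [0.502, -0.192, 0.003]), (0.69, [0.531, -0.293, 0.003])]
```

View pics/c3.png

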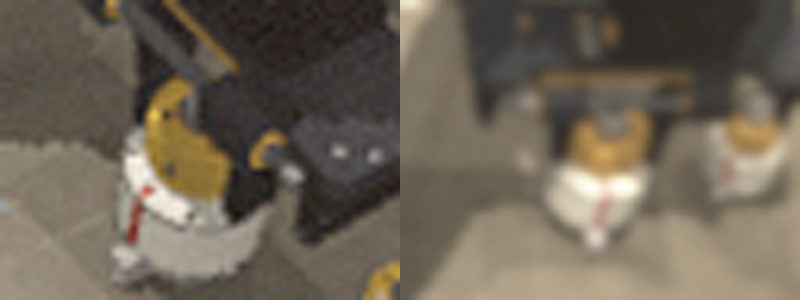

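```bash
python3 - <<'E'
from h import *
c=robot.camera("side");a,o=crop(c,[.504,-.198,.06],40);c2=robot.camera("top");b,o2=crop(c2,[.504,-.198,.06],40)
for im,oo,cc in((a,o,c),(b,o2,c2)):
  for s in(-1,1):
    for z,col in((.031,(0,0,255)),(.056,(0,255,0)),(.101,(255,255,0))):
      draw(im,oo,cc,[[.504-.0095,-.198+s*.022,z],[.504+.0095,-.198+s*.022,z],[.504+.0095,-.198+s*.037,z],[.504-.0095,-.198+s*.037,z]],col)
cv2.imwrite("pics/c4.png",np.hstack([a,b]))
o=robot.get_obs();print(o["q"],o["joint_torque"])
E
```

```text
[-5.79645720e-01  6.67942346e-01  1.77179428e+00  4.70048667e-04
  7.02405799e-01 -2.15036203e+00] [-1.65828925e+00 -4.00441003e+01 -9.71831739e+00 -6.35493826e-01
 -4.82738893e-01 -8.86704423e-03]
```

View pics/c4.png

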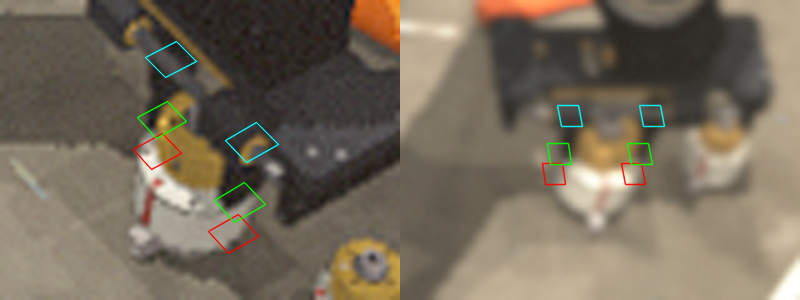

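The picture shows the fingertips ending at the housing top, near side-crop pixel (240,195), so the pads are on the ring. That's a sound coaxial grip, since thread friction holds the cartridge and the ring has to be turned later anyway. I'll reopen, raise a few mm to clear the housing top, and regrip.

>>> {"name": "move_arm", "arguments": {
  "series": "0 0 0 0 0 0; 0 0 0 0 0 0; 0 0 -4 0 0 0; 0 0 -4 0 0 0; 0 0 -4 0 0 0",
  "jaw": 0.75
}}

```text
time: 6.37
position: [0.5046, -0.1982, 0.0573]
tool_rot: [0.0, 1.0, -0.0, 0.0]
ft_force: [-0.7, -0.1, -0.6]
grip_width: 0.0631
grip_force: 0.0
```

>>> {"name": "move_arm", "arguments": {
  "series": "0 0 0 0 0 0; 0 0 0 0 0 0; 0 0 0 0 0 0; 0 0 0 0 0 0; 0 0 0 0 0 0; 0 0 0 0 0 0",
  "jaw": 0,
  "newtons": 35
}}

```text
time: 6.87
position: [0.504, -0.1971, 0.057]
tool_rot: [0.0, 1.0, 0.0, -0.0]
ft_force: [-0.6, 1.8, 0.5]
grip_width: 0.043
grip_force: 35.0
```

>>> {"name": "move_arm", "arguments": {
  "series": "0 0 -3 0 0 0; 0 0 -8 0 0 0; 0 0 -20 0 0 0; 0 0 -40 0 0 0; 0 0 -60 0 0 0; 0 0 -75 0 0 0; 0 0 -80 0 0 0; 0 0 -80 0 0 0"
}}

```text
time: 7.53
position: [0.5046, -0.1979, 0.138]
tool_rot: [0.0, 1.0, -0.001, 0.001]
ft_force: [-0.3, -0.2, -7.8]
grip_width: 0.0433
grip_force: 35.0
```

```bash
python3 go.py .500 .0955 .14 99.5; python3 - <<'E'
from h import *
cs=[robot.camera(n) for n in("top","side")]
for c in cs: print([(t,round(d["p"],2),np.round(d["xyz"],3).tolist()) for t in("key","shoulder","ring_middle","cartridge") for d in robot.tip_of(c,t)[:2]])
ims=[crop(c,[.504,-.198,.13],40)[0] for c in cs];cv2.imwrite("pics/c5.png",np.hstack(ims))
E
```

```text
7.53 [ 0.5046 -0.1979  0.138 ] tilt [ 0.002 -0.001 -1.   ] q6 -123.2 F [-0.3 -0.2 -7.8] M [-0.06 -0.03  0.04] w 0.0433 g 35.0
phi 90.0
shift [  4.7 293.4  -2.4] rot [-0.1  0.1 -9.5]
[('key', 0.61, [0.473, -0.195, 0.089]), ('key', 0.52, [0.509, -0.276, 0.009]), ('shoulder', 0.77, [0.5, -0.198, 0.098]), ('shoulder', 0.51, [0.392, -0.315, 0.003]), ('ring_middle', 0.68, [0.502, -0.2, 0.155]), ('ring_middle', 0.38, [0.529, -0.29, 0.06]), ('cartridge', 0.82, [0.501, -0.196, 0.085]), ('cartridge', 0.54, [0.532, -0.289, -0.001])]
[('key', 0.73, [0.472, -0.196, 0.092]), ('key', 0.59, [0.5, -0.201, 0.15]), ('shoulder', 0.72, [0.502, -0.196, 0.1]), ('shoulder', 0.62, [0.523, -0.288, 0.02]), ('ring_middle', 0.66, [0.527, -0.287, 0.054]), ('ring_middle', 0.45, [0.503, -0.2, 0.151]), ('cartridge', 0.96, [0.503, -0.197, 0.08]), ('cartridge', 0.67, [0.522, -0.286, -0.001])]
```

View pics/c5.png

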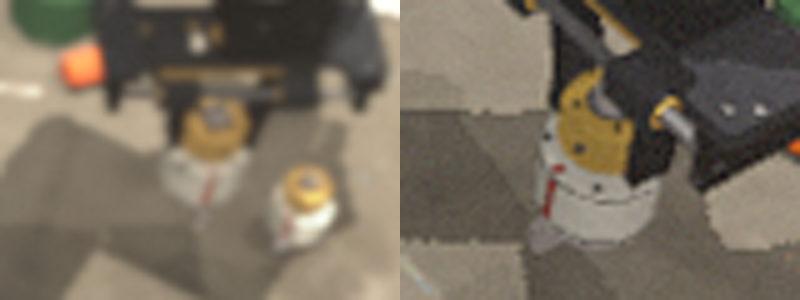

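Lifted cleanly: the cartridge underside is at about z=0.08 and the stripe still faces -x. Now I'll carry it over the block with about +11° of yaw.

>>> {"name": "move_arm", "arguments": {
  "series": "1 15 -2 0 0 -2; 2 45 -2 0 0 -4; 2 80 -2 0 0 -6; 3 115 -2 0 0 -8; 4 150 -2 0 0 -9; 4 185 -2 0 0 -10; 4 220 -2 0 0 -11; 4 250 -2 0 0 -11"
}}

```text
time: 8.7
position: [0.4994, 0.0552, 0.1392]
tool_rot: [-0.097, 0.995, 0.0, -0.0]
ft_force: [1.1, 0.0, -7.5]
grip_width: 0.0437
grip_force: 35.0
```

```bash
python3 go.py .501 .0955 .14 101
```

```text
8.7 [0.4994 0.0552 0.1392] tilt [-0.     0.001 -1.   ] q6 -107.6 F [ 1.1  0.  -7.5] M [0.03 0.   0.04] w 0.0437 g 35.0
phi 101.1
shift [-9.3 39.2 -0.7] rot [ 0.  -0.   0.1]
```

>>> {"name": "move_arm", "arguments": {
  "series": "-3 15 0 0 0 0; -6 30 0 0 0 0; -9 39 0 0 0 0; -9 39 0 0 0 0; -9 39 0 0 0 0; -9 39 0 0 0 0"
}}

```text
time: 9.2
position: [0.5018, 0.0918, 0.1391]
tool_rot: [-0.096, 0.995, -0.0, -0.0]
ft_force: [0.8, -0.4, -7.7]
grip_width: 0.0436
grip_force: 35.0
```

```bash
python3 go.py .501 .0955 .14 101; cat > fit.py <<'E'
from h import *
import sys
z0=float(sys.argv[1])
cs=[robot.camera(n) for n in("top","side")];R=[redmap(c) for c in cs];p0=robot.get_obs()["position"]
S=[]
for c in cs:
    r=[(t,round(d["p"],2),np.round(d["xyz"],3).tolist()) for t in("key","shoulder","ring_middle","cartridge") for d in robot.tip_of(c,t)[:3] if abs(d["xyz"][1]-p0[1])<.05 and abs(d["xyz"][2]-z0)<.09]
    print(r)
ph=np.radians(np.linspace(-30,45,151))
for i in(0,1):
    s=np.array([samp(R[i],cs[i],seg([p0[0]+.0292*np.cos(np.pi+a),p0[1]+.0292*np.sin(np.pi+a),z0+.024],[p0[0]+.0292*np.cos(np.pi+a),p0[1]+.0292*np.sin(np.pi+a),z0+.054])) for a in ph])
    s2=np.clip(s-.4*s.max(),0,None);print("stripe",i,s.max(),np.degrees((ph*s2).sum()/s2.sum()))
T=np.linspace(0,2*np.pi,40);circ=lambda r,z:[[r*np.cos(t),r*np.sin(t),z0+z] for t in T]
ims=[]
for c in cs:
    a,o=crop(c,[p0[0],p0[1],z0],36)
    draw(a,o,c,place(p0[0],p0[1],0,circ(.029,.02)),(255,0,0));draw(a,o,c,place(p0[0],p0[1],0,circ(.029,.056)),(255,255,0))
    draw(a,o,c,place(.5,.0955,.164,[[-.055,-.05,.04],[.055,-.05,.04],[.055,.05,.04],[-.055,.05,.04]]),(0,255,255))
    draw(a,o,c,place(.5,.0955,.164,[[0,0,.04],[-.055,0,.04]]),(0,255,0))
    ims.append(a)
cv2.imwrite(sys.argv[2],np.hstack(ims))
E
python3 fit.py .083 pics/c6.png
```

```text
9.2 [0.5018 0.0918 0.1391] tilt [-0.    -0.001 -1.   ] q6 -103.1 F [ 0.8 -0.4 -7.7] M [-0.01  0.03 -0.08] w 0.0436 g 35.0
phi 101.0
shift [ 0.   3.8 -0.9] rot [-0. -0. -0.]
[('key', 0.85, [0.471, 0.087, 0.091]), ('shoulder', 0.57, [0.504, 0.093, 0.101]), ('ring_middle', 0.59, [0.499, 0.09, 0.155]), ('ring_middle', 0.55, [0.501, 0.091, 0.104]), ('cartridge', 0.67, [0.499, 0.096, 0.085])]
[('key', 0.7, [0.473, 0.085, 0.093]), ('shoulder', 0.93, [0.502, 0.09, 0.103]), ('ring_middle', 0.62, [0.498, 0.087, 0.154]), ('cartridge', 0.83, [0.499, 0.093, 0.083])]
stripe 0 6.958714853430291 13.466955915946786
stripe 1 10.847232561656678 7.698877733191778
```

View pics/c6.png

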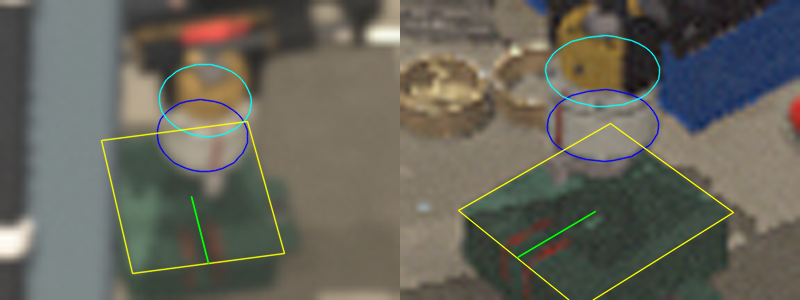

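Cartridge and slot overlays agree: key yaw is about 10.6° and the slot about 9.5°. I'll correct by about 4 mm and lower.

>>> {"name": "move_arm", "arguments": {
  "series": "0 4 0 0 0 1; 0 4 0 0 0 1; 0 4 0 0 0 1; 0 4 12 0 0 1; 0 4 24 0 0 1; 0 4 34 0 0 1; 0 4 38 0 0 1; 0 4 38 0 0 1"
}}

```text
time: 10.37
position: [0.5001, 0.0963, 0.1]
tool_rot: [-0.087, 0.996, 0.0, -0.001]
ft_force: [-0.9, 0.8, -8.2]
grip_width: 0.0434
grip_force: 35.0
```

```bash
python3 go.py .501 .096 .077 100
```

```text
10.37 [0.5001 0.0963 0.1   ] tilt [-0.003  0.    -1.   ] q6 -101.7 F [-0.9  0.8 -8.2] M [0.02 0.02 0.05] w 0.0434 g 35.0
phi 100.0
shift [-0.9 -0.4 23. ] rot [ 0.  -0.2 -0. ]
```

Slow lowering, watching the force.

>>> {"name": "move_arm", "arguments": {
  "series": "-1 0 2 0 0 0; -1 0 4 0 0 0; -1 0 6 0 0 0; -1 0 8 0 0 0; -1 0 9 0 0 0; -1 0 10 0 0 0; -1 0 10 0 0 0"
}}

```text
time: 10.95
position: [0.5019, 0.0966, 0.091]
tool_rot: [-0.087, 0.996, -0.0, -0.0]
ft_force: [-0.5, -0.9, -7.7]
grip_width: 0.0429
grip_force: 35.0
```

>>> {"name": "move_arm", "arguments": {
  "series": "0 0 2 0 0 0; 0 0 4 0 0 0; 0 0 6 0 0 0; 0 0 8 0 0 0; 0 0 9 0 0 0; 0 0 10 0 0 0; 0 0 10 0 0 0"
}}

```text
time: 11.53
position: [0.5018, 0.0965, 0.0808]
tool_rot: [-0.087, 0.996, 0.0, -0.0]
ft_force: [0.2, 0.4, -7.3]
grip_width: 0.0432
grip_force: 35.0
```

>>> {"name": "move_arm", "arguments": {
  "series": "0 0 1 0 0 0; 0 0 2 0 0 0; 0 0 3 0 0 0; 0 0 4 0 0 0; 0 0 4 0 0 0; 0 0 4 0 0 0"
}}

```text
time: 12.03
position: [0.5021, 0.0966, 0.0773]
tool_rot: [-0.087, 0.996, -0.0, 0.0]
ft_force: [-0.4, 0.5, -3.5]
grip_width: 0.0433
grip_force: 35.0
```

```bash
python3 go.py; python3 fit.py .02 pics/c7.png
```

```text
12.03 [0.5021 0.0966 0.0773] tilt [ 0.001  0.    -1.   ] q6 -101.6 F [-0.4  0.5 -3.5] M [0.1  0.12 0.01] w 0.0433 g 35.0
phi 100.0
[('key', 0.8, [0.47, 0.093, 0.028]), ('shoulder', 0.22, [0.5, 0.096, 0.002]), ('shoulder', 0.16, [0.471, 0.091, 0.032]), ('ring_middle', 0.42, [0.499, 0.097, 0.094]), ('cartridge', 0.66, [0.501, 0.104, 0.023])]
[('key', 0.72, [0.472, 0.091, 0.033]), ('ring_middle', 0.4, [0.5, 0.093, 0.091])]
stripe 0 8.468112447377901 13.124025272305031
stripe 1 10.522670344349347 6.310223033118559
```

View pics/c7.png

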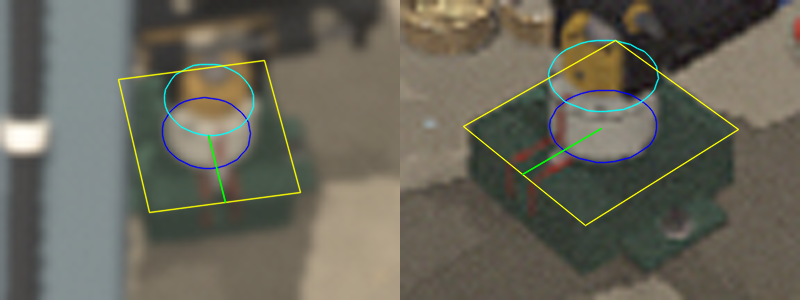

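The housing sits on the block with the stripe at the slot, and the weight is going onto the block. I'll press down lightly to confirm it's home.

>>> {"name": "move_arm", "arguments": {
  "series": "0 0 1 0 0 0; 0 0 1.5 0 0 0; 0 0 1.5 0 0 0; 0 0 1.5 0 0 0; 0 0 1.5 0 0 0"
}}

```text
time: 12.95
position: [0.5022, 0.0967, 0.0768]
tool_rot: [-0.087, 0.996, -0.0, 0.001]
ft_force: [-1.1, 1.5, 7.6]
grip_width: 0.0432
grip_force: 34.9
```

It's firmly seated at the expected height. Now I'll screw the ring down, clockwise (+az), following the thread.

>>> {"name": "move_arm", "arguments": {
  "series": "0 0 -1 0 0 0; 0 0 -1 0 0 7; 0 0 -1 0 0 14; 0 0 -0.9 0 0 21; 0 0 -0.8 0 0 28; 0 0 -0.7 0 0 35; 0 0 -0.7 0 0 42; 0 0 -0.6 0 0 48",
  "newtons": 25
}}

```text
time: 13.62
position: [0.502, 0.0957, 0.0766]
tool_rot: [0.328, 0.945, -0.001, 0.0]
ft_force: [-0.6, -2.8, 3.4]
grip_width: 0.0434
grip_force: 24.9
```

```bash
python3 go.py; python3 - <<'E'
from h import *
for n in("top","side"):
    c=robot.camera(n);print([(t,round(d["p"],2),np.round(d["xyz"],3).tolist()) for t in("key","slot","ring_middle") for d in robot.tip_of(c,t)[:1]])
E
```

```text
13.62 [0.502  0.0957 0.0766] tilt [-0.    -0.002 -1.   ] q6 -53.3 F [-0.6 -2.8  3.4] M [-0.78  0.52  0.12] w 0.0434 g 24.9
phi 51.7
[('key', 0.55, [0.505, -0.272, 0.009]), ('slot', 0.82, [0.468, 0.089, 0.028]), ('ring_middle', 0.62, [0.527, -0.291, 0.055])]
[('key', 0.86, [0.505, -0.275, 0.008]), ('slot', 0.97, [0.473, 0.096, 0.03]), ('ring_middle', 0.58, [0.524, -0.29, 0.057])]
```

>>> {"name": "move_arm", "arguments": {
  "series": "0 0 0 0 0 7; 0 0 0.1 0 0 14; 0 0 0.2 0 0 21; 0 0 0.2 0 0 28; 0 0 0.3 0 0 35; 0 0 0.4 0 0 42; 0 0 0.4 0 0 49; 0 0 0.4 0 0 49"
}}

```text
time: 14.68
position: [0.5008, 0.0962, 0.076]
tool_rot: [0.689, 0.724, -0.001, -0.001]
ft_force: [-3.0, -2.4, 6.8]
grip_width: 0.0431
grip_force: 24.9
```

```bash
python3 go.py
```

```text
14.68 [0.5008 0.0962 0.076 ] tilt [-0.003 -0.    -1.   ] q6 -4.5 F [-3.  -2.4  6.8] M [-0.56  0.97  0.01] w 0.0431 g 24.9
phi 2.8
```

>>> {"name": "move_arm", "arguments": {
  "series": "0 0 0 0 0 7; 0 0 0.1 0 0 14; 0 0 0.2 0 0 21; 0 0 0.2 0 0 28; 0 0 0.2 0 0 35; 0 0 0.2 0 0 35"
}}

```text
time: 15.18
position: [0.5, 0.0968, 0.0757]
tool_rot: [0.875, 0.483, -0.002, -0.001]
ft_force: [-4.1, -2.3, 6.3]
grip_width: 0.0433
grip_force: 24.9
```

```bash
python3 go.py
```

```text
15.18 [0.5    0.0968 0.0757] tilt [-0.004  0.001 -1.   ] q6 30.5 F [-4.1 -2.3  6.3] M [-0.2   1.08 -0.1 ] w 0.0433 g 24.9
phi -32.2
```

Side loads are building from a slight off-centre grip, so I'll open and regrip to relax it.

>>> {"name": "move_arm", "arguments": {
  "series": "0 0 0 0 0 0; 0 0 0 0 0 0; 0 0 -0.5 0 0 0; 0 0 -0.5 0 0 0",
  "jaw": 0.65
}}

```text
time: 15.52
position: [0.5027, 0.0968, 0.076]
tool_rot: [0.875, 0.485, 0.001, 0.0]
ft_force: [-0.7, -0.4, -0.4]
grip_width: 0.0554
grip_force: 0.0
```

```bash
python3 go.py; python3 - <<'E'
from h import *
for n in("top","side"):
    c=robot.camera(n);print([(t,round(d["p"],2),np.round(d["xyz"],3).tolist()) for t in("key","shoulder","ring_middle","cartridge") for d in robot.tip_of(c,t)[:3] if d["xyz"][1]>0])
E
```

```text
15.52 [0.5027 0.0968 0.076 ] tilt [ 0.001  0.    -1.   ] q6 30.3 F [-0.7 -0.4 -0.4] M [-0.08  0.04 -0.03] w 0.0554 g 0.0
phi -32.0
[('key', 0.44, [0.471, 0.095, 0.025]), ('cartridge', 0.56, [0.503, 0.103, 0.021]), ('cartridge', 0.31, [0.385, 0.313, -0.0])]
[('key', 0.82, [0.471, 0.092, 0.032]), ('shoulder', 0.76, [0.506, 0.098, 0.036]), ('ring_middle', 0.5, [0.499, 0.096, 0.09]), ('cartridge', 0.7, [0.499, 0.096, 0.02]), ('cartridge', 0.35, [0.501, 0.096, 0.089])]
```

>>> {"name": "move_arm", "arguments": {
  "series": "-1.3 -2.1 0 0 0 0; -1.3 -2.1 0 0 0 0; -1.3 -2.1 0 0 0 0"
}}

```text
time: 16.27
position: [0.4991, 0.0966, 0.0761]
tool_rot: [0.875, 0.485, -0.0, -0.0]
ft_force: [-0.2, -0.5, 0.2]
grip_width: 0.0567
grip_force: 0.0
```

>>> {"name": "move_arm", "arguments": {
  "series": "0 0 0 0 0 0; 0 0 0 0 0 0; 0 0 0 0 0 0; 0 0 0 0 0 0; 0 0 0 0 0 0",
  "jaw": 0,
  "newtons": 25
}}

```text
time: 16.68
position: [0.4999, 0.0964, 0.0761]
tool_rot: [0.875, 0.485, 0.0, 0.0]
ft_force: [1.6, -1.0, 0.7]
grip_width: 0.0432
grip_force: 25.0
```

```bash
python3 go.py
```

```text
16.68 [0.4999 0.0964 0.0761] tilt [ 0.001 -0.    -1.   ] q6 30.4 F [ 1.6 -1.   0.7] M [-0.26  0.04 -0.01] w 0.0432 g 25.0
phi -32.0
```

>>> {"name": "move_arm", "arguments": {
  "series": "0 0 0 0 0 5; 0 0 0 0 0 10; 0 0 0.1 0 0 15; 0 0 0.2 0 0 20; 0 0 0.2 0 0 25; 0 0 0.3 0 0 30; 0 0 0.3 0 0 30"
}}

```text
time: 17.27
position: [0.499, 0.097, 0.0758]
tool_rot: [0.971, 0.241, -0.0, -0.0]
ft_force: [-0.9, 1.6, 1.8]
grip_width: 0.044
grip_force: 25.0
```

```bash
python3 go.py
```

```text
17.27 [0.499  0.097  0.0758] tilt [-0.001  0.001 -1.   ] q6 60.4 F [-0.9  1.6  1.8] M [ 0.24  0.25 -0.1 ] w 0.044 g 25.0
phi -62.1
```

>>> {"name": "move_arm", "arguments": {
  "series": "0 0 0 0 0 5; 0 0 0 0 0 10; 0 0 0.1 0 0 15; 0 0 0.1 0 0 20; 0 0 0.2 0 0 25; 0 0 0.2 0 0 25"
}}

```text
time: 17.77
position: [0.4988, 0.0975, 0.0756]
tool_rot: [1.0, 0.026, -0.001, -0.001]
ft_force: [-0.7, 3.0, 1.8]
grip_width: 0.0434
grip_force: 25.0
```

```bash
python3 go.py
```

```text
17.77 [0.4988 0.0975 0.0756] tilt [-0.001  0.002 -1.   ] q6 85.3 F [-0.7  3.   1.8] M [ 0.77  0.37 -0.08] w 0.0434 g 25.0
phi -87.0
```

>>> {"name": "move_arm", "arguments": {
  "series": "0 0 0 0 0 5; 0 0 0 0 0 10; 0 0 0.1 0 0 15; 0 0 0.1 0 0 20; 0 0 0.1 0 0 20"
}}

```text
time: 18.18
position: [0.5001, 0.0968, 0.0755]
tool_rot: [0.989, -0.146, 0.001, 0.0]
ft_force: [1.1, 2.1, 0.7]
grip_width: 0.0433
grip_force: 25.0
```

```bash
python3 go.py
```

```text
18.18 [0.5001 0.0968 0.0755] tilt [ 0.001 -0.    -1.   ] q6 105.1 F [1.1 2.1 0.7] M [ 0.54 -0.06  0.43] w 0.0433 g 25.0
phi -106.8
```

Mz jumped to 0.43 N m, which looks like the stop. I'll turn a little more to confirm it.

>>> {"name": "move_arm", "arguments": {
  "series": "0 0 0 0 0 4; 0 0 0 0 0 8; 0 0 0 0 0 12; 0 0 0 0 0 12"
}}

```text
time: 18.52
position: [0.4997, 0.097, 0.0756]
tool_rot: [0.969, -0.248, 0.0, -0.0]
ft_force: [1.0, 3.5, 1.9]
grip_width: 0.0434
grip_force: 25.0
```

```bash
python3 go.py; python3 - <<'E'
from h import *
for n in("top","side"):
    c=robot.camera(n);print(np.round(robot.get_obs()["moment"],2),[(t,round(d["p"],2),np.round(d["xyz"],3).tolist()) for t in("key","shoulder","ring_middle","cartridge") for d in robot.tip_of(c,t)[:3] if .15>d["xyz"][1]>0])
E
```

```text
18.52 [0.4997 0.097  0.0756] tilt [ 0.001  0.    -1.   ] q6 117.1 F [1.  3.5 1.9] M [0.79 0.05 0.51] w 0.0434 g 25.0
phi -118.7
[0.85 0.11 0.5 ] [('key', 0.6, [0.473, 0.098, 0.028]), ('shoulder', 0.8, [0.501, 0.097, 0.041]), ('ring_middle', 0.54, [0.502, 0.097, 0.094]), ('cartridge', 0.63, [0.504, 0.1, 0.02]), ('cartridge', 0.35, [0.499, 0.096, 0.001])]
[1.09 0.04 0.6 ] [('key', 0.76, [0.47, 0.098, 0.035]), ('shoulder', 0.75, [0.5, 0.098, 0.036]), ('cartridge', 0.47, [0.5, 0.098, 0.022]), ('cartridge', 0.37, [0.666, 0.012, 0.0])]
```

The torque has saturated at about 0.5 N m with the fingers slipping, so the ring is bottomed. The cartridge may follow back across the key's slot play (up to about 8°), so I'll back off 98°.

>>> {"name": "move_arm", "arguments": {
  "series": "0 0 0 0 0 -7; 0 0 -0.1 0 0 -14; 0 0 -0.2 0 0 -21; 0 0 -0.2 0 0 -28; 0 0 -0.3 0 0 -35; 0 0 -0.4 0 0 -42; 0 0 -0.4 0 0 -49; 0 0 -0.4 0 0 -49"
}}

```text
time: 19.68
position: [0.4993, 0.0962, 0.0759]
tool_rot: [0.985, 0.175, -0.0, 0.0]
ft_force: [-0.2, 1.2, 3.7]
grip_width: 0.0433
grip_force: 25.0
```

```bash
python3 go.py
```

```text
19.68 [0.4993 0.0962 0.0759] tilt [-0. -0. -1.] q6 68.2 F [-0.2  1.2  3.7] M [0.22 0.19 0.01] w 0.0433 g 25.0
phi -69.9
```

>>> {"name": "move_arm", "arguments": {
  "series": "0 0 0 0 0 -7; 0 0 -0.1 0 0 -14; 0 0 -0.2 0 0 -21; 0 0 -0.2 0 0 -28; 0 0 -0.3 0 0 -35; 0 0 -0.4 0 0 -42; 0 0 -0.4 0 0 -49; 0 0 -0.4 0 0 -49"
}}

```text
time: 20.35
position: [0.5, 0.0957, 0.0764]
tool_rot: [0.824, 0.566, 0.0, 0.001]
ft_force: [0.6, -0.5, 2.9]
grip_width: 0.0434
grip_force: 25.0
```

```bash
python3 go.py; python3 fit.py .02 pics/c8.png
```

```text
20.35 [0.5    0.0957 0.0764] tilt [ 0.001 -0.001 -1.   ] q6 19.4 F [ 0.6 -0.5  2.9] M [-0.26  0.01  0.07] w 0.0434 g 25.0
phi -21.0
[('key', 0.57, [0.472, 0.097, 0.031]), ('shoulder', 0.59, [0.502, 0.098, 0.038]), ('cartridge', 0.65, [0.502, 0.098, 0.025])]
[('key', 0.62, [0.474, 0.095, 0.032]), ('shoulder', 0.82, [0.501, 0.099, 0.038]), ('ring_middle', 0.67, [0.498, 0.092, 0.093]), ('cartridge', 0.62, [0.498, 0.098, 0.022])]
stripe 0 5.839212617973042 4.223977197236286
stripe 1 15.242045834637826 5.707570102022405
```

View pics/c8.png

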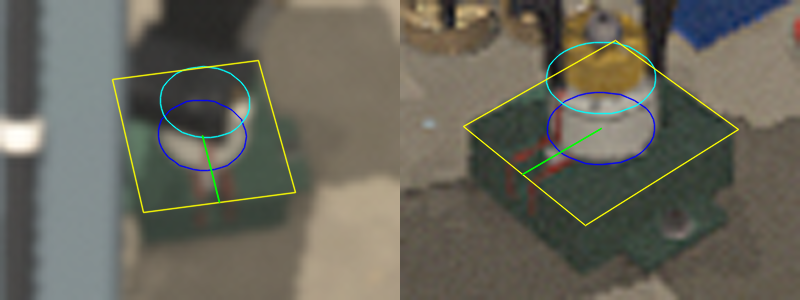

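The cartridge is home with its stripe at the slot, and the ring is about 93–98° off its stop and still gripped at 25 N. Handing in.

```bash
python3 -c "
from rig import robot
print(robot.hand_in())"
```

```text
the job is handed in; nothing more can be done
None
```

I handed the job in at about 20 s; no verdict came back. By camera and wrist forces, the cartridge is home with its key in the slot. The ring was bottomed, backed off an estimated 93–98° (quarter turn, 20° tolerance), and is still gripped at 25 N.

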